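# Load the workpiece nests of a training line

## Task

Load the training line for the next run: put each of the four round housings upright into the pocket of the nest of its own colour, seated flat on the pocket's floor. Set them down rather than dropping them, and leave the two square blocks where they stand.

Things in the scene. Friction and masses are not known exactly. Their poses are not given: they have to be found in the camera images.
- housing_red: round red plastic housing, a loose upright cylinder 40 mm in diameter and 45 mm tall, about 0.06 kg, with a black disc on its top; origin at the centre of its underside, z up. One of the four pieces to move
- housing_blue: round blue plastic housing, a loose upright cylinder 40 mm in diameter and 45 mm tall, about 0.06 kg, with a black disc on its top; origin at the centre of its underside, z up. One of the four pieces to move
- housing_yellow: round yellow plastic housing, a loose upright cylinder 40 mm in diameter and 45 mm tall, about 0.06 kg, with a black disc on its top; origin at the centre of its underside, z up. One of the four pieces to move
- housing_green: round green plastic housing, a loose upright cylinder 40 mm in diameter and 45 mm tall, about 0.06 kg, with a black disc on its top; origin at the centre of its underside, z up. One of the four pieces to move
- nest_red: red workpiece nest, bolted to the bench: a square plate 84 x 84 mm, 13 mm high, red on top, with a round pocket in its middle, 56 mm in diameter and 7 mm deep (pocket floor black, 6 mm above the bench); origin at the centre of its underside, on the pocket's axis, z up
- nest_blue: blue workpiece nest, bolted to the bench: a square plate 84 x 84 mm, 13 mm high, blue on top, with a round pocket in its middle, 56 mm in diameter and 7 mm deep (pocket floor black, 6 mm above the bench); origin at the centre of its underside, on the pocket's axis, z up
- nest_yellow: yellow workpiece nest, bolted to the bench: a square plate 84 x 84 mm, 13 mm high, yellow on top, with a round pocket in its middle, 56 mm in diameter and 7 mm deep (pocket floor black, 6 mm above the bench); origin at the centre of its underside, on the pocket's axis, z up
- nest_green: green workpiece nest, bolted to the bench: a square plate 84 x 84 mm, 13 mm high, green on top, with a round pocket in its middle, 56 mm in diameter and 7 mm deep (pocket floor black, 6 mm above the bench); origin at the centre of its underside, on the pocket's axis, z up
- block_red: square red plastic block, loose, 50 x 50 mm and 45 mm tall, about 0.07 kg, with a white square on its top; origin at the centre of its underside, sides along its x and y. Not to be moved
- block_blue: square blue plastic block, loose, 50 x 50 mm and 45 mm tall, about 0.07 kg, with a white square on its top; origin at the centre of its underside, sides along its x and y. Not to be moved

How it is judged:
At the end, for the whole second after the job is handed in: Each round housing stands upright (within 0.1 rad) in the pocket of the nest of its colour, within 12 mm of its centre, its underside on the pocket floor (3 to 9 mm above the nest's underside), released and at rest; both square blocks are within 20 mm of where they started (horizontal distance between housing_red and nest_red below 0.012 m and z of housing_red in the frame of nest_red between 0.003 and 0.009 m and angle between each of housing_red, housing_blue, housing_yellow, housing_green's own z axis and vertical below 0.1 rad and linear speed of each of housing_red, housing_blue, housing_yellow, housing_green below 0.02 m/s and angular speed of each of housing_red, housing_blue, housing_yellow, housing_green below 0.2 rad/s and contact force between each of housing_red, housing_blue, housing_yellow, housing_green and the fingers below 0.05 N and horizontal distance between housing_blue and nest_blue below 0.012 m and z of housing_blue in the frame of nest_blue between 0.003 and 0.009 m and horizontal distance between housing_yellow and nest_yellow below 0.012 m and z of housing_yellow in the frame of nest_yellow between 0.003 and 0.009 m and horizontal distance between housing_green and nest_green below 0.012 m and z of housing_green in the frame of nest_green between 0.003 and 0.009 m and distance of each of block_red, block_blue from where it was at the start of the episode below 0.02 m); the robot touches nothing.
It fails at once if a square block was moved more than 20 mm or tipped (distance of any of block_red, block_blue from where it was at the start of the episode above 0.02 m or angle between any of block_red, block_blue's own z axis and vertical above 0.3 rad).
It fails at once if a housing was dropped or thrown (out of the fingers and faster than 0.7 m/s, a free fall of about 25 mm) ((linear speed of housing_red above 0.7 m/s and contact force between housing_red and the fingers below 0.01 N) or (linear speed of housing_blue above 0.7 m/s and contact force between housing_blue and the fingers below 0.01 N) or (linear speed of housing_yellow above 0.7 m/s and contact force between housing_yellow and the fingers below 0.01 N) or (linear speed of housing_green above 0.7 m/s and contact force between housing_green and the fingers below 0.01 N)).
It also fails if it takes over 96 s, if anything falls off the work surface, if the arm or the gripper's body presses on something with over 40 N, if the wrist force passes 120 N, or if a joint passes its speed limit or range.

## Robot

A 6-joint arm with a two-finger parallel gripper is mounted at the origin on the work surface. World frame = base frame: x ahead of the robot, y to its left, z up, the work surface at z = 0. Lengths are in m, angles in rad, forces in N, time in s.
With the tool pointing down it reaches from about 0.375 to 0.9 m from the base axis. Payload 3.1 kg.
Tool frame: the origin (TCP) lies on the centre line of the jaws, within the pads' length; the fingertips stand 22 mm ahead of it and the grasp point (between the pads) lies 3 mm ahead of it; z points along the fingers, x is the direction in which the jaws open and shut, and the axes are right-handed (so a half turn about z gives the same grasp; the last joint's range is limited). The gripper opens to 87 mm and grips with 3 to 60 N. Pads are 19 mm wide; open, the fingers measure 117 mm over their backs; the gripper's body (75 mm by 190 mm) begins 51 mm behind the grasp point.
Start: joints at [-1.433, 0.527, 1.433, -0, 1.181, -0.178], TCP at [0.194, -0.594, 0.245] pointing down, gripper open.
Joint ranges: [-3.08, 3.08], [-0.75, 2.2], [0.22, 2.44], [-1.43, 4.57], [0, 2.65], [-2.85, 2.85]. Speed limits (rad/s): [2.79, 2.79, 3.14, 3.14, 3.14, 3.14].

## Interface

Orientations are given as a unit quaternion [x, y, z, w].
In Python, from rig import robot, camera, order gives the robot as it stands.
- The arm moves only by the shell command python3 -m pendant 'ROWS' [OPENING] [FORCE]. ROWS is JSON, a list of rows, each a list of 2 entries, a list of its own where there are three numbers: the shift along the tool's x, y, z in mm, then the turn about the tool's z in degrees. A call has 1 to 8 rows; each row shifts and turns the commanded pose from where the row before left it, along the tool's axes as they then stand; what a row does not reach is not made up. A row lasts 1/8 s, in which the tool goes at most 62.5 mm and 10.7 degrees, less where a joint would pass 70% of its speed; a pose out of reach is approached as far as the arm can. A call with a gripper value outside its range is refused whole. OPENING is the finger opening in mm, from 0 to 87, set as the call begins (- or left out, the last holds). The fingers move at their own pace and stop on an object; FORCE is the grip in N (left out, the last holds). Time passes only in rows, so rows that do not move let the fingers close. It gives the time, the measured TCP pose, the force and the opening at its end, in the units of the state.
- robot.get_obs(): the state, without advancing time (a new reading comes with each control period).
- camera(name): name is "scene" or "top" or "wrist"; returns a dict with "pixels" (480x640x3 uint8, blue, green, red), "mtx" (3x3 intrinsics, pixels), "k1" (the pictures are not rectified: a ray, as slopes to the right and down, at radius r is drawn at 1 + k1 r^2 times it, then the intrinsics apply), "R" (3x3) and "t" (3): a world point X has camera coordinates R X + t. Camera axes: x right, y down, z forward; pixel columns grow to the right and rows downward; lengths in m; the calibration is good to about 2 mm. A picture is of the moment at which its call begins. There is no depth.
- order.hand_in(): hands the job in, once; it reports no verdict.
The state is a dict: "time": time; "q": joint angles; "joint_velocities": joint speeds; "joint_torque": joint torques, N m; "position": TCP position; "tool_rot": TCP orientation; "ft_force": force on the tool from outside, world axes, zero at the start; "moment": the same for the moment, N m; "grip_width": finger opening in m.
Only numpy, scipy, OpenCV 4.12 (cv2) and the standard library are available. Lean on these libraries where they do the work, as an engineer would, in place of code of your own. Each camera call takes 0.05 s, during which the arm holds its last target. There are 200 camera calls.

## Working session

There is one attempt and no reset: what is moved stays moved. The work goes in short steps, Python scripts to look and compute and a shell command to move; the robot and the scene stay as the last step left them, time stands still between calls to the robot, and variables do not carry over. Pictures are saved under pics/ and viewed, about 12 in all and at most 16, crops included, and the job is handed in when it is done.

```bash
mkdir -p pics; ls
python3 - <<'E'
from rig import robot,camera
import cv2
for n in("top","scene"):
    c=camera(n); cv2.imwrite(f"pics/{n}0.png",c["pixels"]); print(n,c["mtx"].tolist(),c["k1"],c["R"].tolist(),c["t"].tolist())
o=robot.get_obs(); print(o["time"],o["position"],o["tool_rot"],o["grip_width"])
E
```

```text
pics
top [[470.5003175576789, 0.0, 317.65750092670163], [0.0, 470.5003175576789, 236.9045884474008], [0.0, 0.0, 1.0]] -0.06093183854478627 [[0.025049901103753842, -0.9995056783270521, 0.01899740631431829], [-0.996958389110126, -0.02637993016002912, -0.07333532346485493], [0.07380022247686703, -0.017102580996186886, -0.9971263856129943]] [-0.019749301096618162, 0.5442703890923094, 1.093595246238897]
scene [[577.3058217056006, 0.0, 327.53699175214666], [0.0, 577.3058217056006, 238.16907594746857], [0.0, 0.0, 1.0]] 0.009124129152641245 [[0.2036202772495003, 0.9790483932732974, -0.0017396326656580806], [0.780082146017065, -0.163312927218152, -0.603987361845303], [-0.5916169606749343, 0.12162701769102688, -0.7969919951977806]] [-0.11812906198755638, -0.39482787878618053, 1.607029884393111]
0.1 [ 0.19404686 -0.59346437  0.24366738] [ 8.09496059e-01 -5.87124500e-01 -6.82835140e-04 -6.97451353e-04] 0.08709391734020751
```

View pics/top0.png

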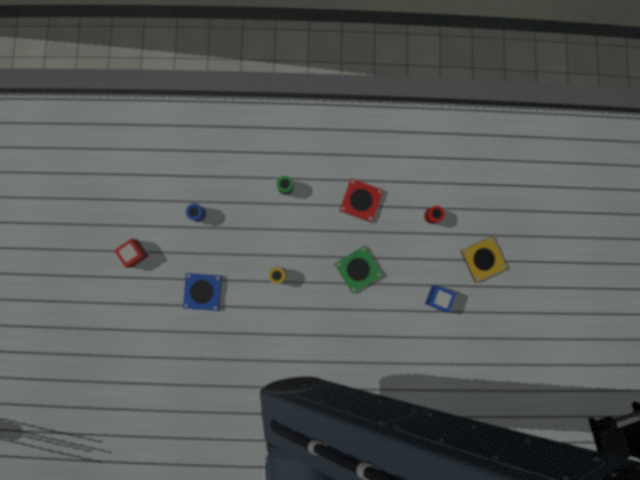

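View pics/scene0.png

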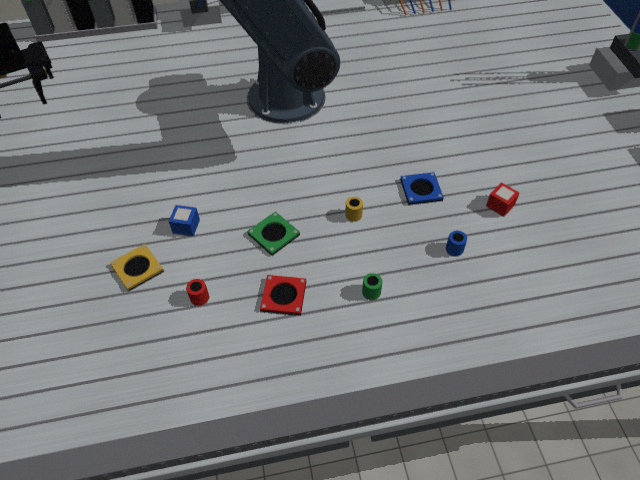

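The top image shows housings B(195,212), G(285,185), Y(278,275) and R(435,214), nests B(202,292), R(361,200), G(358,269) and Y(484,259), and blocks R(130,253) and B(441,298). The scene image shows the same layout.

```bash
cat > h.py <<'E'
import numpy as np, cv2
from rig import robot,camera
def world(c,uv,z):
    d=np.array([[[c["k1"],0,0,0]]]).ravel()
    s=cv2.undistortPoints(np.array([[uv]],float),c["mtx"],np.array([c["k1"],0,0,0.])).ravel()
    r=c["R"].T@np.array([s[0],s[1],1]); C=-c["R"].T@c["t"]
    return (C+r*(z-C[2])/r[2])[:2]
def dark(c,uv,w,thr=60):
    """centroid of the dark blob nearest uv"""
    m=(c["pixels"].max(2)<thr).astype(np.uint8); u,v=map(int,uv)
    n,l,st,ce=cv2.connectedComponentsWithStats(m)
    ok=[i for i in range(1,n) if st[i,4]>15 and np.hypot(*(ce[i]-uv))<w]
    i=min(ok,key=lambda i:np.hypot(*(ce[i]-uv))); return ce[i],st[i,4]
def pose():
    o=robot.get_obs(); from scipy.spatial.transform import Rotation as R
    M=R.from_quat(o["tool_rot"]).as_matrix(); return o["position"],M
def shift(xy,z):
    p,M=pose(); return (M.T@(np.array([*xy,z])-p)*1000).round(1)
E
python3 - <<'E'
from h import *
P={"top":dict(hB=(195,211),hG=(285,184),hY=(277,275),hR=(437,213),nB=(202,292),nR=(361,200),nG=(358,269),nY=(484,259)),
"scene":dict(hB=(458,237),hG=(372,279),hY=(354,202),hR=(196,286),nB=(422,187),nR=(284,293),nG=(274,232),nY=(137,266))}
for n in P:
    c=camera(n)
    for k,uv in P[n].items():
        ce,a=dark(c,uv,8); print(n,k,ce.round(1),a,world(c,ce,.045 if k[0]=='h' else .006).round(4))
for uv in((129,252),(444,298)): print(world(camera("top"),uv,.045))
p,M=pose();print(p,M.round(3).tolist())
E
```

```text
top hB [193.4 211.3] 53 [0.5947 0.2848]
top hG [284.3 183.3] 60 [0.666  0.0757]
top hY [276.6 275.1] 52 [0.4522 0.0869]
top hR [436.4 213.3] 53 [ 0.6055 -0.2821]
top nB [201.4 291.4] 384 [0.4085 0.2672]
top nR [360.9 199.7] 349 [ 0.6387 -0.1081]
top nG [357.8 269.1] 396 [ 0.4711 -0.1039]
top nY [483.7 258.8] 343 [ 0.503  -0.4098]
scene hB [457.6 236.7] 63 [0.5966 0.2848]
scene hG [372.2 280.2] 83 [0.6674 0.0756]
scene hY [354.1 202.2] 53 [0.4545 0.0879]
scene hR [195.3 286. ] 81 [ 0.6073 -0.281 ]
scene nB [421.6 186.8] 276 [0.4079 0.2676]
scene nR [283.4 293.5] 424 [ 0.6373 -0.1065]
scene nG [273.6 231.5] 346 [ 0.47   -0.1024]
scene nY [136.3 265.8] 363 [ 0.5024 -0.4082]
[0.49618886 0.43038166]
[ 0.40862663 -0.30150616]
[ 0.19410881 -0.59383472  0.2442005 ] [[0.311, -0.951, -0.0], [-0.951, -0.311, 0.001], [-0.001, -0.0, -1.0]]
```

```bash
python3 -c "
from h import *
print(shift((.6064,-.2816),.11))
x=np.array([(.6064,-.2816),(.638,-.1073),(.6667,.0757),(.4706,-.1032),(.4534,.0874),(.5028,-.409),(.5957,.2848),(.4082,.2674)])
M=pose()[1]
for d in np.diff(x,axis=0): print((M.T[:2,:2]@d*1000).round(1))
"
```

```text
[-168.6 -488.9  134.4]
[-155.9  -84.2]
[-165.   -84.1]
[109.1 242. ]
[-186.5  -42.9]
[487.2 107.2]
[-630.6 -303.8]
[-41.7 183.6]
```

```bash
python3 -m pendant '[[[-15,-44,6],0],[[-15,-44,6],0],[[-15,-44,6],0],[[-15,-44,6],0],[[-15,-44,6],0],[[-15,-44,6],0],[[-15,-44,6],0],[[-15,-44,6],0]]' 87 20; python3 -c "
from h import *
print(shift((.6064,-.2816),.11))"
```

```text
time: 1.3
position: [0.4927, -0.3697, 0.1964]
tool_rot: [0.809, -0.587, 0.0, 0.0]
ft_force: [0.1, -1.2, -0.5]
grip_width: 0.0867
[ -48.5 -135.5   86.4]
```

```bash
python3 -m pendant '[[[-12,-34,14],0],[[-12,-34,14],0],[[-12,-34,14],0],[[-12,-33,14],0],[[0,0,15],0],[[0,0,15],0],[[0,0,0],0]]'
python3 - <<'E'
from h import *
print(shift((.6064,-.2816),.037))
c=camera("wrist"); cv2.imwrite("pics/w1.png",c["pixels"])
E
```

```text
time: 2.17
position: [0.603, -0.2833, 0.1088]
tool_rot: [0.809, -0.588, -0.002, 0.0]
ft_force: [0.1, 0.8, 0.5]
grip_width: 0.0873
[-0.4 -3.9 71.8]
```

View pics/w1.png

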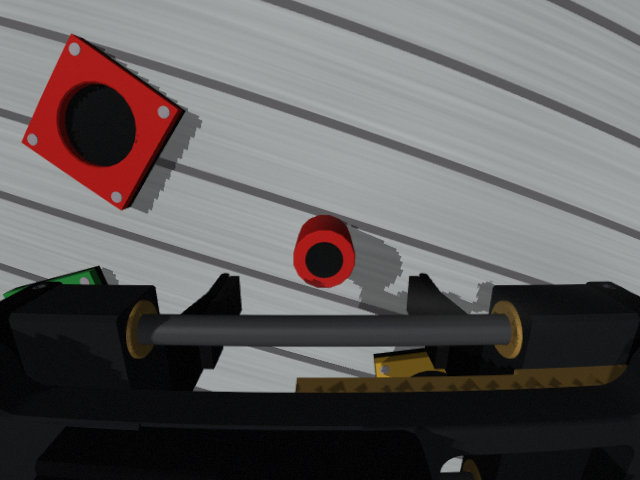

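The wrist view shows the red housing's disc at (324,260), centred between the fingers in x. The red nest's pocket is at (98,124).

Run:
```python
from h import *
c=camera("wrist")
for uv,z in(((324,260),.045),((98,124),.006)):
    ce,a=dark(c,uv,15,40); print(ce,a,world(c,ce,z),shift(world(c,ce,z),.037))
```

```text
[322.5242915  259.68016194] 988 [ 0.60606377 -0.28067213] [-2.6 -2.8 73.6]
[ 99.3887762  125.73022312] 4437 [ 0.63849518 -0.10511783] [-159.6  -87.9   73.6]
```

```bash
python3 -m pendant '[[[-1,-3,20],0],[[0,0,24],0],[[0,0,18],0],[[0,0,10],0],[[0,0,0],0]]'; python3 -m pendant '[[[0,0,0],0],[[0,0,0],0],[[0,0,0],0],[[0,0,0],0],[[0,0,0],0],[[0,0,0],0]]' 30 20
```

```text
time: 2.9
position: [0.607, -0.281, 0.0375]
tool_rot: [0.809, -0.587, -0.001, 0.0]
ft_force: [-0.4, 0.6, 0.5]
grip_width: 0.0869
time: 3.65
position: [0.6074, -0.2812, 0.0386]
tool_rot: [0.81, -0.587, 0.0, 0.0]
ft_force: [0.1, -1.0, -0.5]
grip_width: 0.0397
```

```bash
python3 -m pendant '[[[0,0,-20],0],[[0,0,-40],0],[[-31,-17,0],0],[[-31,-17,0],0],[[-32,-17,0],0],[[-31,-17,0],0],[[-31,-17,0],0],[[0,0,0],0]]'
python3 - <<'E'
from h import *
print(shift((.638,-.1068),.0435))
c=camera("wrist"); cv2.imwrite("pics/w2.png",c["pixels"])
E
```

```text
time: 4.65
position: [0.6402, -0.1038, 0.0998]
tool_rot: [0.811, -0.586, 0.0, -0.0]
ft_force: [-0.1, -1.3, -1.0]
grip_width: 0.0395
[ 2.1  3.  56.3]
```

View pics/w2.png

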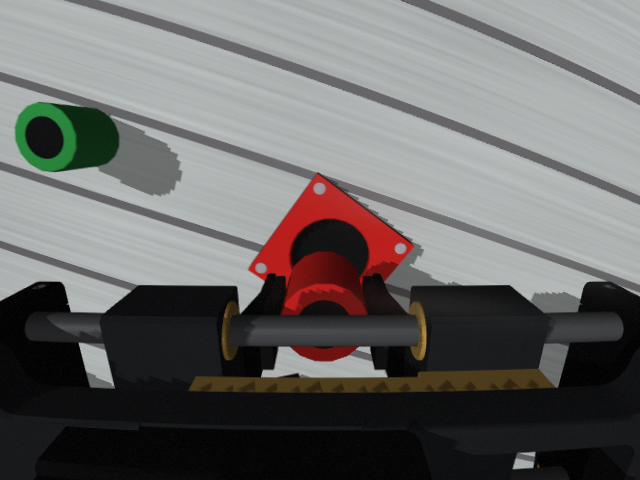

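The housing hangs upright over the nest. Bolts are visible at (319,188), (261,268) and (400,248), so the nest centre is the midpoint of the last two, about (330,258).

Run:
```python
from h import *
c=camera("wrist"); w=(world(c,(261,268),.013)+world(c,(400,248),.013))/2; print(w,shift(w,.0435))
```

```text
[ 0.63795474 -0.10945494] [ 1.9  3.  56.1]
```

```bash
python3 -m pendant '[[[2,3,0],0],[[0,0,20],0],[[0,0,20],0],[[0,0,8],0],[[0,0,3],0],[[0,0,0],0],[[0,0,0],0]]';  python3 -m pendant '[[[0,0,1],0],[[0,0,0],0],[[0,0,0],0]]'; python3 -m pendant '[[[0,0,1],0],[[0,0,0],0],[[0,0,0],0]]'
```

```text
time: 5.62
position: [0.638, -0.1095, 0.0481]
tool_rot: [0.81, -0.587, 0.001, -0.0]
ft_force: [0.2, -0.3, 0.2]
grip_width: 0.0394
time: 6.0
position: [0.6376, -0.1094, 0.0467]
tool_rot: [0.81, -0.587, 0.0, -0.0]
ft_force: [-0.6, 0.1, -1.0]
grip_width: 0.0396
time: 6.38
position: [0.6375, -0.1094, 0.0455]
tool_rot: [0.809, -0.587, -0.0, 0.0]
ft_force: [-1.1, 0.3, -0.9]
grip_width: 0.0397
```

```bash
python3 -m pendant '[[[0,0,1],0],[[0,0,0],0],[[0,0,0],0]]'; python3 -m pendant '[[[0,0,1],0],[[0,0,0],0],[[0,0,0],0]]'; python3 -c "
from h import *
c=camera('scene'); cv2.imwrite('pics/s1.png',cv2.resize(c['pixels'][240:340,220:350],None,fx=5,fy=5))"
```

```text
time: 6.75
position: [0.6376, -0.1094, 0.0446]
tool_rot: [0.809, -0.587, 0.0, -0.0]
ft_force: [0.1, 0.4, 0.0]
grip_width: 0.0396
time: 7.12
position: [0.6376, -0.1094, 0.0446]
tool_rot: [0.81, -0.587, 0.0, -0.0]
ft_force: [-1.7, 0.2, 5.3]
grip_width: 0.0395
```

View pics/s1.png

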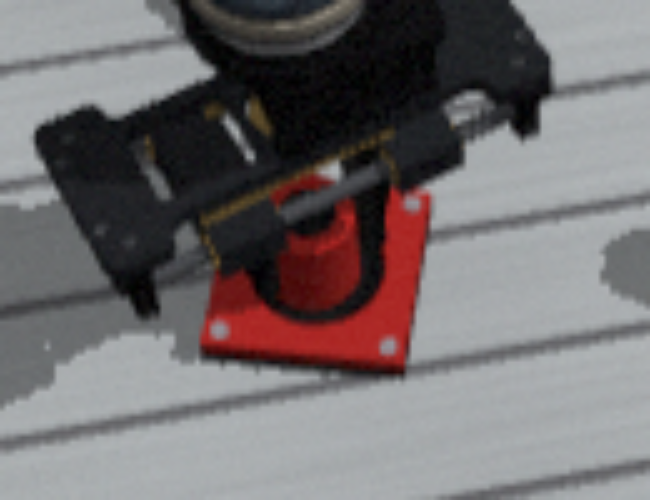

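The housing sits in the pocket, ringed by the black floor, and contact was felt at TCP z 0.0446. Next: release, retreat, and go on to green.

```bash
python3 -m pendant '[[[0,0,0],0],[[0,0,0],0],[[0,0,0],0],[[0,0,-10],0],[[0,0,-25],0],[[0,0,-30],0]]' 87 20; python3 -m pendant '[[[-27,-14,0],0],[[-27,-14,0],0],[[-27,-14,0],0],[[-27,-14,0],0],[[-27,-14,0],0],[[-28,-14,0],0],[[0,0,0],0]]'
python3 - <<'E'
from h import *
print(shift((.6667,.0757),.037))
c=camera("wrist")
cv2.imwrite("pics/w3.png",c["pixels"])
ce,a=dark(c,(324,260),40,40); print(ce,a,world(c,ce,.045),shift(world(c,ce,.045),.037))
c=camera("top")
ce,a=dark(c,(361,198),12); print(ce,a,world(c,ce,.051))
E
```

```text
time: 7.92
position: [0.6372, -0.1093, 0.1092]
tool_rot: [0.809, -0.587, -0.001, 0.0]
ft_force: [0.6, 0.3, 0.9]
grip_width: 0.085
time: 8.8
position: [0.6669, 0.074, 0.1092]
tool_rot: [0.81, -0.586, 0.0, -0.0]
ft_force: [-0.4, 0.1, -0.2]
grip_width: 0.0873
[-1.7 -0.2 72.2]
[322.71013039 265.51554664] 997 [0.66595053 0.07580795] [-3.4 -0.2 72. ]
[363.47368421 197.92982456] 57 [ 0.6358576  -0.10930376]
```

View pics/w3.png

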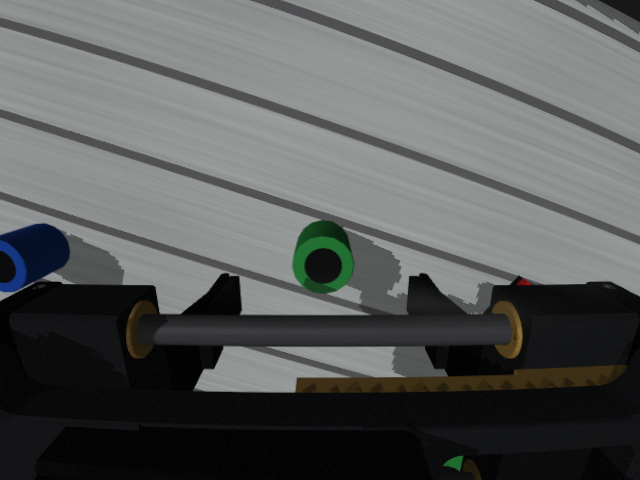

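Red stands within about 3 mm of its nest centre by the top camera. The green housing's disc is at (323,265), between the jaws.

```bash
python3 -m pendant '[[[-2,0,20],0],[[0,0,24],0],[[0,0,18],0],[[0,0,10],0],[[0,0,0],0]]'; python3 -m pendant '[[[0,0,0],0],[[0,0,0],0],[[0,0,0],0],[[0,0,0],0],[[0,0,0],0],[[0,0,0],0]]' 30 20; python3 -m pendant '[[[0,0,-20],0],[[0,0,-40],0],[[0,0,0],0],[[0,0,0],0]]'; python3 -c "
from h import *
print(shift((.4706,-.1035),.1))"
```

```text
time: 9.52
position: [0.6655, 0.0732, 0.0354]
tool_rot: [0.809, -0.587, -0.001, 0.001]
ft_force: [0.1, -0.1, 0.4]
grip_width: 0.087
time: 10.28
position: [0.6661, 0.0736, 0.0366]
tool_rot: [0.809, -0.587, -0.0, -0.0]
ft_force: [-0.3, -0.4, 0.3]
grip_width: 0.0395
time: 10.78
position: [0.6659, 0.0736, 0.0972]
tool_rot: [0.81, -0.587, 0.0, -0.0]
ft_force: [0.0, 0.0, -0.9]
grip_width: 0.0397
[107.6 240.7  -2.9]
```

```bash
python3 -m pendant '[[[18,40,0],0],[[18,40,0],0],[[18,40,0],0],[[18,40,0],0],[[18,40,0],0],[[18,40,0],0],[[0,0,0],0],[[0,0,0],0]]'
python3 - <<'E'
from h import *
print(shift((.4706,-.1035),.043))
c=camera("wrist"); cv2.imwrite("pics/w4.png",c["pixels"])
E
```

```text
time: 11.78
position: [0.4717, -0.1037, 0.0962]
tool_rot: [0.809, -0.587, -0.0, -0.0]
ft_force: [-0.3, 0.1, -0.2]
grip_width: 0.0393
[-0.5  1.  53.2]
```

View pics/w4.png

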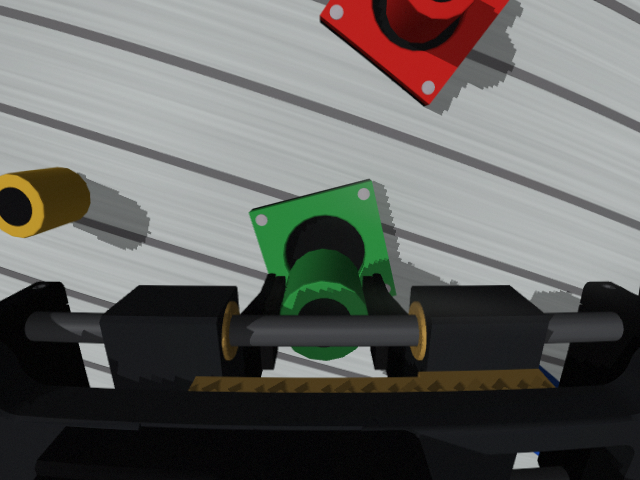

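The green housing is lined up with its pocket, whose visible part is at about (324,240). The red housing sits in its pocket at the top of the view.

```bash
python3 -m pendant '[[[0,1,20],0],[[0,0,20],0],[[0,0,9],0],[[0,0,3],0],[[0,0,0],0],[[0,0,0],0]]';  python3 -m pendant '[[[0,0,1],0],[[0,0,0],0],[[0,0,0],0]]'; python3 -m pendant '[[[0,0,1],0],[[0,0,0],0],[[0,0,0],0]]';python3 -m pendant '[[[0,0,1],0],[[0,0,0],0],[[0,0,0],0]]'
```

```text
time: 12.58
position: [0.471, -0.1041, 0.0451]
tool_rot: [0.81, -0.587, 0.001, -0.0]
ft_force: [0.1, 0.0, 0.1]
grip_width: 0.0396
time: 12.95
position: [0.4706, -0.104, 0.0437]
tool_rot: [0.809, -0.587, 0.0, -0.0]
ft_force: [-0.5, 1.3, -0.0]
grip_width: 0.0394
time: 13.32
position: [0.4707, -0.104, 0.0426]
tool_rot: [0.809, -0.587, 0.0, -0.0]
ft_force: [-0.4, -0.3, 1.8]
grip_width: 0.0396
time: 13.7
position: [0.4707, -0.104, 0.0425]
tool_rot: [0.81, -0.587, 0.0, -0.0]
ft_force: [-0.8, 0.2, 10.7]
grip_width: 0.0395
```

```bash
python3 -m pendant '[[[0,0,0],0],[[0,0,0],0],[[0,0,0],0],[[0,0,-10],0],[[0,0,-25],0],[[0,0,-30],0]]' 87 20; python3 -m pendant '[[[-37,-9,0],0],[[-37,-9,0],0],[[-37,-8,0],0],[[-37,-9,0],0],[[-38,-8,0],0],[[0,0,0],0],[[0,0,0],0]]'
python3 - <<'E'
from h import *
print(shift((.4534,.0874),.037))
c=camera("wrist")
ce,a=dark(c,(324,260),40,40); print(ce,a,world(c,ce,.045),shift(world(c,ce,.045),.037))
c=camera("scene")
ce,a=dark(c,(272,215),15); print(ce,a,world(c,ce,.051))
E
```

```text
time: 14.45
position: [0.4702, -0.1038, 0.1073]
tool_rot: [0.809, -0.587, -0.001, 0.0]
ft_force: [1.5, 0.4, -0.2]
grip_width: 0.0853
time: 15.32
position: [0.454, 0.086, 0.1069]
tool_rot: [0.81, -0.587, 0.0, -0.0]
ft_force: [0.1, 0.0, -0.3]
grip_width: 0.0871
[-1.5  0.2 69.9]
[322.47856431 266.97108674] 1003 [0.45286961 0.08787591] [-2.6  0.5 69.8]
[271.96202532 220.17721519] 79 [ 0.47318853 -0.10291301]
```

```bash
python3 -m pendant '[[[-2,0,20],0],[[0,0,22],0],[[0,0,18],0],[[0,0,10],0],[[0,0,0],0]]'; python3 -m pendant '[[[0,0,0],0],[[0,0,0],0],[[0,0,0],0],[[0,0,0],0],[[0,0,0],0],[[0,0,0],0]]' 30 20; python3 -m pendant '[[[0,0,-20],0],[[0,0,-40],0],[[0,0,-40],0],[[0,0,0],0],[[0,0,0],0]]'; python3 -c "
from h import *
print(shift((.5028,-.4095),.1))"
```

```text
time: 16.05
position: [0.453, 0.0875, 0.0361]
tool_rot: [0.809, -0.588, -0.0, 0.0]
ft_force: [0.2, 0.4, 0.2]
grip_width: 0.0868
time: 16.8
position: [0.4531, 0.0881, 0.0366]
tool_rot: [0.81, -0.587, 0.0, -0.0]
ft_force: [0.1, -0.3, 0.4]
grip_width: 0.0394
time: 17.42
position: [0.4525, 0.0881, 0.1362]
tool_rot: [0.81, -0.587, -0.0, 0.0]
ft_force: [-0.6, -0.2, -1.4]
grip_width: 0.0396
[488.6 106.7  36.1]
```

```bash
python3 -m pendant '[[[49,11,0],0],[[49,11,0],0],[[49,11,0],0],[[49,11,0],0],[[49,10,0],0],[[49,11,0],0],[[49,11,0],0],[[49,11,0],0]]'; python3 -m pendant '[[[48,10,0],0],[[48,10,10],0],[[0,0,26],0],[[0,0,0],0],[[0,0,0],0]]'
python3 - <<'E'
from h import *
print(shift((.5028,-.4095),.043))
c=camera("wrist"); cv2.imwrite("pics/w5.png",c["pixels"])
E
```

```text
time: 18.42
position: [0.4911, -0.3124, 0.1342]
tool_rot: [0.809, -0.587, -0.002, -0.0]
ft_force: [-0.4, 0.2, -1.4]
grip_width: 0.04
time: 19.05
position: [0.5025, -0.4079, 0.0995]
tool_rot: [0.81, -0.587, -0.001, -0.0]
ft_force: [0.6, -1.2, -0.9]
grip_width: 0.0395
[ 1.7  0.1 56.5]
```

View pics/w5.png

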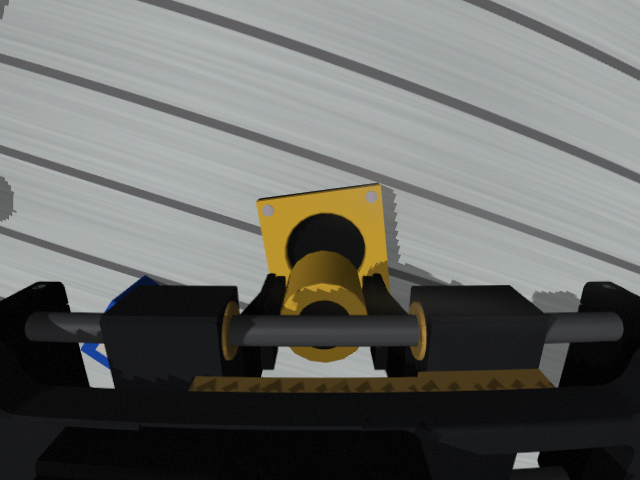

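The yellow housing is over its pocket, whose visible part is at about (326,240). The blue block at (130,310) is off to the side, clear of the fingers.

```bash
python3 -m pendant '[[[1,0,20],0],[[0,0,20],0],[[0,0,9],0],[[0,0,3],0],[[0,0,0],0],[[0,0,0],0]]';  python3 -m pendant '[[[0,0,2],0],[[0,0,0],0],[[0,0,0],0]]'; python3 -m pendant '[[[0,0,1],0],[[0,0,0],0],[[0,0,0],0]]';python3 -m pendant '[[[0,0,1],0],[[0,0,0],0],[[0,0,0],0]]'
```

```text
time: 19.85
position: [0.5036, -0.4103, 0.0491]
tool_rot: [0.809, -0.587, 0.001, 0.0]
ft_force: [-0.8, -0.8, 0.0]
grip_width: 0.0393
time: 20.23
position: [0.5033, -0.41, 0.0467]
tool_rot: [0.81, -0.587, 0.0, 0.0]
ft_force: [-0.9, 0.1, -0.2]
grip_width: 0.0392
time: 20.6
position: [0.5032, -0.4099, 0.0455]
tool_rot: [0.809, -0.587, -0.0, -0.0]
ft_force: [-0.2, 0.3, -1.1]
grip_width: 0.0399
time: 20.98
position: [0.5032, -0.4099, 0.0445]
tool_rot: [0.809, -0.587, -0.0, -0.0]
ft_force: [-0.0, 0.4, -0.6]
grip_width: 0.0395
```

```bash
python3 -m pendant '[[[0,0,1],0],[[0,0,0],0],[[0,0,0],0]]'; python3 -m pendant '[[[0,0,1],0],[[0,0,0],0],[[0,0,0],0]]'
```

```text
time: 21.35
position: [0.5032, -0.41, 0.0435]
tool_rot: [0.81, -0.587, -0.0, 0.0]
ft_force: [0.3, -0.1, -0.4]
grip_width: 0.0391
time: 21.72
position: [0.5033, -0.41, 0.0427]
tool_rot: [0.81, -0.587, 0.0, 0.0]
ft_force: [0.9, -0.1, -0.2]
grip_width: 0.0397
```

```bash
python3 -m pendant '[[[0,0,1],0],[[0,0,0],0],[[0,0,0],0]]'
```

```text
time: 22.1
position: [0.5033, -0.4101, 0.0427]
tool_rot: [0.81, -0.587, 0.0, 0.0]
ft_force: [-0.6, 0.8, 6.3]
grip_width: 0.0395
```

```bash
python3 -m pendant '[[[0,0,0],0],[[0,0,0],0],[[0,0,0],0],[[0,0,-10],0],[[0,0,-30],0],[[0,0,-50],0]]' 87 20; python3 -m pendant '[[[-45,-21,0],0],[[-45,-22,0],0],[[-45,-21,0],0],[[-45,-22,0],0],[[-45,-22,0],0],[[-45,-22,0],0],[[-45,-22,0],0],[[-45,-22,0],0]]'; python3 -c "
from h import *
print(shift((.5957,.2848),.11))"
```

```text
time: 22.85
position: [0.5023, -0.409, 0.1311]
tool_rot: [0.809, -0.587, -0.002, -0.0]
ft_force: [1.1, -0.4, -0.0]
grip_width: 0.085
time: 23.85
position: [0.5573, -0.0122, 0.1323]
tool_rot: [0.809, -0.587, 0.001, -0.0]
ft_force: [-1.0, 0.0, -0.6]
grip_width: 0.0869
[-270.4 -128.7   22.3]
```

```bash
python3 -m pendant '[[[-45,-21,0],0],[[-45,-22,0],0],[[-45,-21,0],0],[[-45,-22,0],0],[[-45,-21,0],0],[[-45,-21,10],0],[[0,0,14],0],[[0,0,0],0]]'
python3 - <<'E'
from h import *
print(shift((.5957,.2848),.037))
c=camera("wrist")
ce,a=dark(c,(324,260),40,40); print(ce,a,world(c,ce,.045),shift(world(c,ce,.045),.037))
E
```

```text
time: 24.85
position: [0.5932, 0.2822, 0.1064]
tool_rot: [0.81, -0.587, -0.001, 0.002]
ft_force: [-0.2, -0.8, -0.0]
grip_width: 0.087
[-1.7 -3.4 69.4]
[322.14091351 261.89601555] 1029 [0.59519877 0.28529683] [-3.  -2.6 70. ]
```

```bash
python3 -m pendant '[[[-2,-3,20],0],[[0,0,22],0],[[0,0,18],0],[[0,0,10],0],[[0,0,0],0]]'; python3 -m pendant '[[[0,0,0],0],[[0,0,0],0],[[0,0,0],0],[[0,0,0],0],[[0,0,0],0],[[0,0,0],0]]' 30 20; python3 -m pendant '[[[0,0,-20],0],[[0,0,-40],0],[[-10,46,0],0],[[-10,46,0],0],[[-11,46,0],0],[[-10,46,0],0],[[0,0,0],0],[[0,0,0],0]]'
python3 - <<'E'
from h import *
print(shift((.4082,.2674),.043))
c=camera("wrist"); cv2.imwrite("pics/w6.png",c["pixels"])
E
```

```text
time: 25.52
position: [0.5964, 0.2851, 0.0365]
tool_rot: [0.809, -0.587, -0.001, 0.001]
ft_force: [-0.2, 0.3, 0.3]
grip_width: 0.0869
time: 26.28
position: [0.5969, 0.2855, 0.0376]
tool_rot: [0.81, -0.587, 0.0, -0.0]
ft_force: [-0.8, 0.3, -0.2]
grip_width: 0.0396
time: 27.28
position: [0.4109, 0.268, 0.0987]
tool_rot: [0.81, -0.587, 0.001, -0.002]
ft_force: [1.0, 0.7, 0.3]
grip_width: 0.0395
[-0.3  3.  55.7]
```

View pics/w6.png

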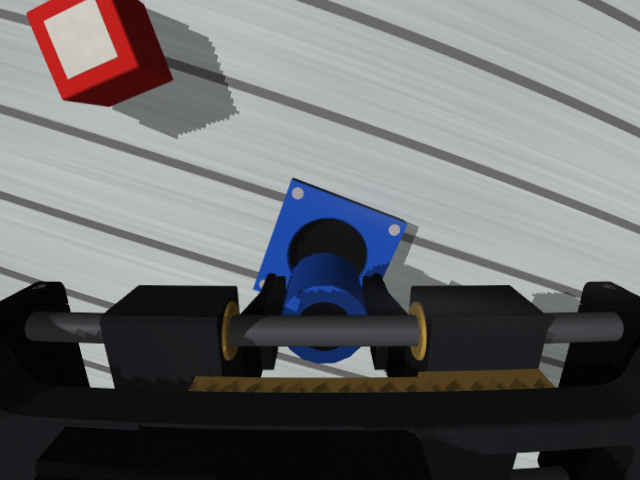

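The blue housing is over its pocket, whose visible part is at about (328,243). The red block at (95,50) is clear.

```bash
python3 -m pendant '[[[1,2,20],0],[[0,0,20],0],[[0,0,9],0],[[0,0,3],0],[[0,0,0],0],[[0,0,0],0]]';  python3 -m pendant '[[[0,0,1],0],[[0,0,0],0],[[0,0,0],0]]'; python3 -m pendant '[[[0,0,1],0],[[0,0,0],0],[[0,0,0],0]]';python3 -m pendant '[[[0,0,1],0],[[0,0,0],0],[[0,0,0],0]]'
```

```text
time: 28.08
position: [0.4081, 0.2659, 0.0461]
tool_rot: [0.809, -0.587, 0.0, -0.001]
ft_force: [0.0, -0.6, -1.4]
grip_width: 0.0393
time: 28.45
position: [0.4077, 0.2658, 0.0447]
tool_rot: [0.81, -0.587, 0.0, -0.0]
ft_force: [0.3, 0.2, -1.5]
grip_width: 0.0399
time: 28.82
position: [0.4077, 0.2658, 0.0436]
tool_rot: [0.809, -0.587, 0.0, -0.0]
ft_force: [-0.1, -0.2, 0.2]
grip_width: 0.0394
time: 29.2
position: [0.4077, 0.2658, 0.0435]
tool_rot: [0.81, -0.587, 0.0, -0.0]
ft_force: [-0.7, -0.3, 8.5]
grip_width: 0.0393
```

Blue is seated. Release, back off high, and check all four.

```bash
python3 -m pendant '[[[0,0,0],0],[[0,0,0],0],[[0,0,0],0],[[0,0,-10],0],[[0,0,-30],0],[[0,0,-50],0],[[0,0,-50],0]]' 87 20; python3 -m pendant '[[[40,-10,-20],0],[[40,-10,-20],0],[[40,-10,-20],0],[[0,0,0],0],[[0,0,0],0]]'
python3 - <<'E'
from h import *
T=dict(nB=(.4082,.2674),nR=(.638,-.1073),nG=(.4706,-.1032),nY=(.5028,-.409))
for n in("scene","top"):
    c=camera(n)
    for k,t in T.items():
        uv,_=cv2.projectPoints(np.array([[*t,.051]]),cv2.Rodrigues(c["R"])[0],c["t"],c["mtx"],np.array([c["k1"],0,0,0.]))
        try: ce,a=dark(c,uv.ravel(),6); print(n,k,a,((world(c,ce,.051)-t)*1000).round(1))
        except ValueError: print(n,k,"hidden")
    if n=="scene": cv2.imwrite("pics/s2.png",cv2.resize(c["pixels"][120:340,80:540],(800,383)))
print(world(camera("top"),(129,252),.045))
o=robot.get_obs();print(o["time"],o["position"])
E
```

```text
time: 30.08
position: [0.4073, 0.2656, 0.1842]
tool_rot: [0.809, -0.587, -0.0, 0.0]
ft_force: [0.8, 0.4, -0.5]
grip_width: 0.0866
time: 30.7
position: [0.4725, 0.1611, 0.2425]
tool_rot: [0.809, -0.587, -0.001, 0.0]
ft_force: [-0.8, 0.9, -0.0]
grip_width: 0.0868
scene nB 49 [-0.4 -1.4]
scene nR 78 [-0.4 -1.3]
scene nG 69 [1.3 0.6]
scene nY 67 [ 1.3 -0.3]
top nB hidden
top nR 45 [-2.2 -2.2]
top nG 69 [-1.3 -0.6]
top nY 48 [-0.6 -1. ]
[0.49618886 0.43038166]
30.85 [0.47207666 0.16177655 0.24191766]
```

View pics/s2.png

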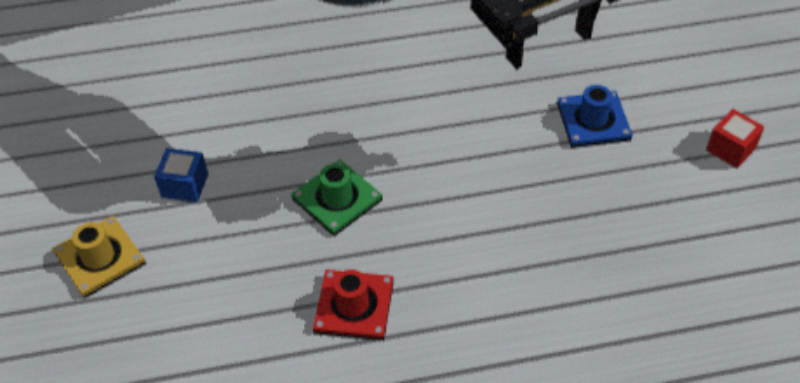

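All four housings stand in their own pockets. The blocks are where they began: blue at scene pixel (183,214) and red at (505,193), as in the first picture.

```bash
python3 -c "
from rig import order
print(order.hand_in())"
```

```text
the job is handed in; nothing more can be done
None
```

I placed the four round housings in the nests of their own colours and handed the job in at about 31 s of the 96 s allowed. No verdict was reported.

- **Seating:** I lowered each housing in 1 mm steps until the wrist force rose to 5–11 N, released it there, then backed the gripper off. For red I have no separate check of that height. It touched at TCP z 0.0446, about 6–7 mm above where I gripped it, against the expected 6 mm.
- **Position:** in the last pictures each housing stands upright, within about 3 mm of its nest centre by the scene and top cameras. The limit is 12 mm.
- **Disagreements:** the two cameras differ by up to about 3 mm, which is near their calibration error. The arm hid blue from the top camera, so blue was checked only from the scene camera (1.5 mm off).
- **Blocks:** both square blocks look unmoved by eye in the scene picture. I did not measure their final positions separately.

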